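# Jack the carton up to the shelf and slide it across

### The job

Raise the carton on the bench lift by pumping its sprung hand lever with full strokes, all the way down and all the way back up, easing the last one so that the platform stops level with the shelf beside it or a few millimetres above. With the lever back up, push the carton across without lifting it until it stands upright and wholly on the shelf, roughly square to it; do not shove the smaller carton at the shelf's far end.

Things in the scene. Friction and masses are not known exactly. Their poses are not given: they have to be found in the camera images.
- lift: Grey steel base of the hand-pumped bench lift, fixed to the table, 200 x 180 mm, with a round ram in the middle and the pump at its -y side. Origin: centre of its underside on the table; z up, +y towards the shelf, -y towards the pump lever. It stands turned by up to 0.2 rad.
- lever (a joint): Angle of the pump lever (rad): 0 at rest, fully up (arm 0.5 rad above level, held by its spring); 0.7 at the lower stop (arm 0.2 rad below level). Pushing the pad down takes 5 to 16 N; let go, the spring brings the lever back up in about 0.3 s, and the platform stays at the height reached. No grasp is needed.
- lever_pad (a point): Centre of the top face of the black rubber pad at the lever's end, 50 mm wide (x) x 75 mm long (along the lever) x 12 mm. It swings about lever_pivot at 200 mm radius (the face lies 9 mm above the line through the pivot): about 196 mm above the table at rest, 61 mm at the lower stop. Its frame turns with the lever; at rest it is the lift's.
- lever_pivot (a point): Pivot of the lever, at the lift's -y side, 92 mm above the table; the hinge axis is x (axes as the lift's), the lever runs from it to -y. A full stroke down lifts the platform by about 24 mm (the first by 16 to 27 mm): the beginning of a stroke is slack (up to 0.25 rad), then it rises evenly, about 4 mm per 0.1 rad. Three to six strokes are needed.
- platform_edge (a point): Middle of the platform's top edge on the side towards the shelf (+y). A bare steel plate 180 (x) x 160 (y) x 10 mm on a telescopic ram, it reaches from here 160 mm to -y. Axes as the lift's. 75 to 95 mm above the table at the start; can rise by 150 mm, more than is needed; it cannot be let down. It should end level with the shelf or up to 7 mm above it.
- shelf_edge (a point): Middle of the shelf's edge that faces the platform, at the height of the shelf's top, 160 to 190 mm above the table. Grey steel shelf on four slotted posts, 200 mm wide (x), reaching 260 mm from here to +y (away from the lift; axes as the lift's). Its first 14 mm slope down by 5 mm towards the platform as a lead-in. The gap to the platform is 3 to 8 mm.
- carton_center (a point): Centre (half-way up) of the plain cardboard carton, the only thing on the platform: 130 (x) x 110 (y) x 80 mm high, 0.3 to 0.65 kg, loose, z up, turned by up to 0.1 rad on the platform. It is wholly on the shelf when its centre lies 56 mm or more beyond shelf_edge along +y and within 35 mm of the shelf's middle in x.
- stock_center (a point): Centre of a smaller carton, 110 (x) x 66 (y) x 60 mm high, loose, that stands on the far end of the shelf: its near side is 175 mm or more from shelf_edge. It must stay where it is (20 mm at most).
Not all that is in view belongs to the job. Leave any blue or purple look-alike of the part that bears carton_center alone.

How it is judged:
On the way, in this order (a step that is already met when the one before it is completed fails the run):
1. the lever is pumped fully down (value of joint lever above 0.62 rad), for 0.02 s.
2. and fully back up (value of joint lever below 0.08 rad), for 0.02 s.
3. fully down a second time (value of joint lever above 0.62 rad), for 0.02 s.
4. and fully back up (value of joint lever below 0.08 rad), for 0.02 s.
5. platform level with the shelf (3 mm below to 9 mm above), carton on it, lever back up (z of platform_edge in the frame of shelf_edge between -0.003 and 0.009 m and value of joint lever below 0.08 rad and y of carton_center in the frame of platform_edge below -0.04 m), for 0.2 s.
At the end, for the whole second after the job is handed in: The carton stands upright wholly on the shelf: centre 55 mm or more past its near edge, within 40 mm of its middle, under 0.35 rad from square. Platform still 3 mm below to 9 mm above the shelf, lever back up, smaller carton moved under 20 mm (y of carton_center in the frame of shelf_edge between 0.055 and 0.16 m and x of carton_center in the frame of shelf_edge between -0.04 and 0.04 m and z of carton_center in the frame of shelf_edge between 0.035 and 0.046 m and angle between carton_center's own z axis and vertical below 0.06 rad and angle between the x axis of carton_center and the x axis of shelf_edge, either way round below 0.35 rad and z of platform_edge in the frame of shelf_edge between -0.003 and 0.009 m and value of joint lever below 0.08 rad and velocity of joint lever below 0.05 rad/s and distance of stock_center from where it was at the start of the episode below 0.02 m); the robot touches nothing.
It fails at once if the carton is tipped by more than 0.35 rad (angle between carton_center's own z axis and vertical above 0.35 rad).
It fails at once if the carton is lifted: its underside more than 30 mm above the shelf (z of carton_center in the frame of shelf_edge above 0.07 m).
It fails at once if the smaller carton on the shelf is shoved by more than 20 mm (distance of stock_center from where it was at the start of the episode above 0.02 m).
It also fails if it takes over 72 s, if anything falls off the work surface, if the arm or the gripper's body presses on something with over 40 N, if the wrist force passes 120 N, or if a joint passes its speed limit or range.

### The arm

A 7-joint arm with a two-finger parallel gripper is mounted at the origin on the work surface. World frame = base frame: x ahead of the robot, y to its left, z up, the work surface at z = 0. Lengths are in m, angles in rad, forces in N, time in s.
With the tool pointing down it reaches from about 0.425 to 0.925 m from the base axis. Payload 6.8 kg.
Tool frame: the origin (TCP) lies at the very end of the fingers, on their centre line; the grasp point (between the pads) lies 19 mm behind it (bot.grip_depth is the distance from the TCP to the grasp point, in m); z points along the fingers, y is the direction in which the jaws open and shut (so a half turn about z gives the same grasp; the last joint's range is limited). The gripper opens to 85 mm and grips with 20 to 120 N. Pads are 22 mm wide; open, the fingers measure 114 mm over their backs; the gripper's body (76 mm by 85 mm) begins 54 mm behind the grasp point. The pads swing forward as they close: fully open they stand 13 mm farther back than shut.
Start: joints at [-1.29, 0.477, 0.022, 1.555, -0.011, 1.109, -0.083], TCP at [0.256, 0.625, 0.204] pointing down, gripper open.
Joint ranges: [-2.96, 2.96], [-0.34, 2.1], [-1.41, 1.46], [0.24, 2.44], [-1.37, 4.51], [0.17, 1.92], [-2.96, 2.96]. Speed limits (rad/s): [2.39, 2.39, 3.14, 3.14, 3.14, 3.14, 3.14].

### API

Orientations are given as a unit quaternion [w, x, y, z].
In Python, from station import bot gives the robot as it stands.
- The arm moves only by the tool step_arm, never from a script. Its argument "increments" is a list of rows, each a list of 7 numbers: the shift along the world's x, y, z in m, then the turn, a rotation vector about the world's x, y, z in degrees, then the gripper command: -1 is fully open, 1 is shut, values between are in proportion. In form: [[dx, dy, dz, rx, ry, rz, fingers], ...]. A call has 1 to 10 rows; each row is the pose to reach, as a shift and turn from the pose commanded when the call began; what a row does not reach only later rows make up. A row lasts 1/12 s, in which the tool goes at most 41.7 mm and 7.16 degrees, less where a joint would pass 70% of its speed; a pose out of reach is approached as far as the arm can. A call with a gripper value outside its range is refused whole. The fingers move at their own pace and stop on an object; "force" is the grip in N (left out, the last holds). Time passes only in rows, so rows that repeat a pose let the fingers close. It gives the time, the measured TCP pose, the force and the opening at its end, in the units of the state.
- bot.get_obs(): the state, without advancing time (a new reading comes with each control period).
- bot.read_camera(name): name is "scene" or "top" or "wrist"; returns a dict with "color" (420x560x3 uint8, red, green, blue), "intrinsics" (3x3 intrinsics, pixels), "extrinsics" (4x4, takes a point from camera to world coordinates). Camera axes: x right, y up, looking along -z (the intrinsics and any distortion apply to the point x, -y, -z); pixel columns grow to the right and rows downward; lengths in m; the calibration is good to about 2 mm. A picture is of the moment at which its call begins. There is no depth.
- bot.hand_in(): hands the job in, once; it reports no verdict.
Trained networks look in the newest picture that a camera, given by its name, has taken for a name from the list of things; names that differ only in an ending like _2 or _b are one class to them, and where a whole thing is asked for, a point or a joint stands for the part that bears it (a point fixed in the world has none). Each returns a list of dicts, best first, with "conf" (0 to 1); they miss things now and then, are a little off and sometimes report something else, mostly with a low value. They report only what shows in the picture. A call takes as long as a camera call. They do not tell look-alikes from the thing itself.
- bot.recognise(thing, camera): "location" ([column, row] as shares, 0 to 1, of the picture: columns of its width, rows of its height, amid what is visible of it).
- bot.place_of(thing, camera): "location" ([column, row] as shares, 0 to 1, of the picture: columns of its width, rows of its height: a listed point, or the origin of a listed thing).
The state is a dict: "t": time; "q": joint angles; "joint_vel": joint speeds; "joint_torque": joint torques, N m; "eef_pos": TCP position; "tool_rot": TCP orientation; "contact_force": force on the tool from outside, world axes, zero at the start; "torque": the same for the moment, N m; "gripper_width": opening from 0.0 (shut) to 1.0 (fully open).
Only numpy, scipy, OpenCV 4.12 (cv2) and the standard library are available. Lean on these libraries where they do the work, as an engineer would, in place of code of your own. Each camera call takes 0.05 s, during which the arm holds its last target.

## Working session

There is one attempt and no reset: what is moved stays moved. The work goes in short steps, Python scripts to look and compute and a tool call to move; the robot and the scene stay as the last step left them, time stands still between calls to the robot, and variables do not carry over. Pictures are saved under pics/ and viewed, and the job is handed in when it is done.

Besides the shell and the picture viewer there is one more tool, called after "Emit:" as name([rows], argument=value, ...), one row to a line, values as JSON. step_arm: Moves the arm, as the interface text tells. Its arguments: {"type":"object","properties":{"increments":{"type":"array","items":{"type":"array","items":{"type":"number"}}},"force":{"type":"number"}},"required":["increments"]}

```bash
ls; mkdir -p pics; cat > h.py <<'E'
import numpy as np,cv2
from station import bot
def snap(n,f):
    c=bot.read_camera(n); cv2.imwrite('pics/'+f,c['color'][:,:,::-1]); return c
E
python3 - <<'E'
from h import *
o=bot.get_obs(); print({k:np.round(v,3) for k,v in o.items()})
for n in ("scene","top"):
    c=snap(n,n+'0.png'); print(n,c['intrinsics'].round(1).tolist(),c['extrinsics'].round(3).tolist(),[k for k in c])
    for t in ("lift","lever_pad","lever_pivot","platform_edge","shelf_edge","carton_center","stock_center"):
        print(t,[(np.round(np.array(d['location'])*[560,420],1).tolist(),round(d['conf'],2)) for d in bot.place_of(t,n)])
E
```

```text
pics
{'t': np.float64(0.0), 'q': array([-1.29 ,  0.478,  0.022,  1.556, -0.011,  1.109, -0.083]), 'joint_vel': array([-0.001,  0.001,  0.003, -0.001, -0.001,  0.001, -0.001]), 'joint_torque': array([-0.0000e+00, -5.9646e+01,  1.6080e+00, -2.8119e+01,  1.3000e-02,
        1.0000e-02,  0.0000e+00]), 'eef_pos': array([0.256, 0.624, 0.202]), 'tool_rot': array([-0.   ,  0.193,  0.981, -0.001]), 'contact_force': array([0.217, 0.206, 0.208]), 'torque': array([0.063, 0.052, 0.037]), 'gripper_width': np.float64(0.999)}
scene [[459.7, 0.0, 280.2], [0.0, 459.7, 215.6], [0.0, 0.0, 1.0]] [[-0.76, -0.428, 0.489, 1.042], [0.65, -0.484, 0.586, 0.756], [-0.013, 0.763, 0.646, 0.93], [0.0, 0.0, 0.0, 1.0]] ['color', 'intrinsics', 'extrinsics']
lift [([198.4, 149.5], 0.39)]
lever_pad [([197.3, 147.7], 0.94)]
lever_pivot [([235.8, 205.5], 0.84)]
platform_edge []
shelf_edge [([271.9, 227.1], 0.92)]
carton_center [([249.7, 167.7], 0.88), ([256.2, 219.1], 0.86)]
stock_center [([338.5, 264.4], 0.59)]
top [[481.1, 0.0, 281.2], [0.0, 481.1, 212.2], [0.0, 0.0, 1.0]] [[-0.015, 0.992, -0.124, 0.306], [-1.0, -0.018, -0.017, 0.024], [-0.019, 0.123, 0.992, 1.202], [0.0, 0.0, 0.0, 1.0]] ['color', 'intrinsics', 'extrinsics']
lift []
lever_pad []
lever_pivot [([353.8, 194.1], 0.67)]
platform_edge [([264.3, 190.6], 0.79)]
shelf_edge [([262.3, 180.4], 0.81)]
carton_center []
stock_center [([161.4, 181.7], 0.95), ([356.7, 194.3], 0.73)]
```

View pics/scene0.png

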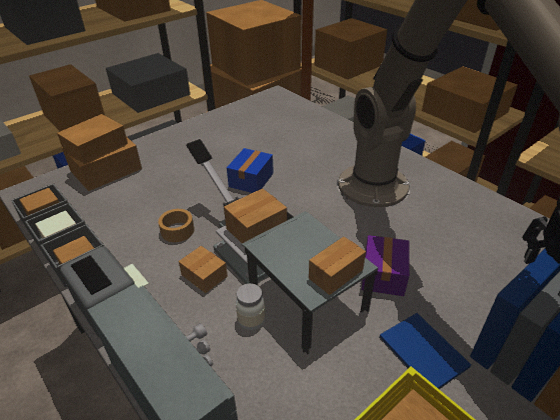

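View pics/top0.png

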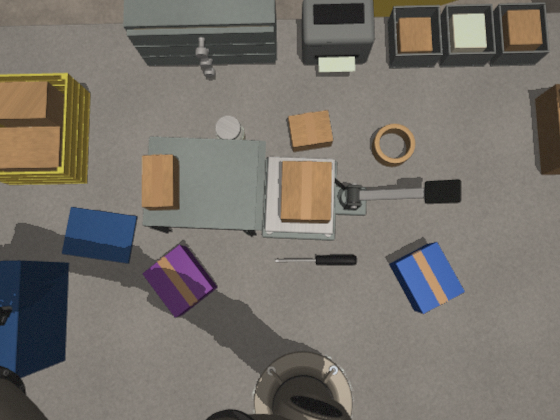

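Top view: the carton on the platform is at (306,191), the stock carton at (158,181), the lever pad at (443,191). The brown box at (310,130) stands on the table, so it is clutter, and the blue and purple boxes are look-alikes. I'll enlarge both views.

```bash
python3 - <<'E'
import cv2
a=cv2.imread('pics/top0.png')[120:250,130:330]; cv2.imwrite('pics/a.png',cv2.resize(a,None,fx=4,fy=4,interpolation=cv2.INTER_CUBIC))
a=cv2.imread('pics/top0.png')[150:240,255:475]; cv2.imwrite('pics/b.png',cv2.resize(a,None,fx=3.6,fy=3.6,interpolation=cv2.INTER_CUBIC))
a=cv2.imread('pics/scene0.png')[130:330,180:390]; a=cv2.convertScaleAbs(a,alpha=1.6);cv2.imwrite('pics/c.png',cv2.resize(a,None,fx=3,fy=3,interpolation=cv2.INTER_CUBIC))
E
```

```text
(no output)
```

View pics/a.png

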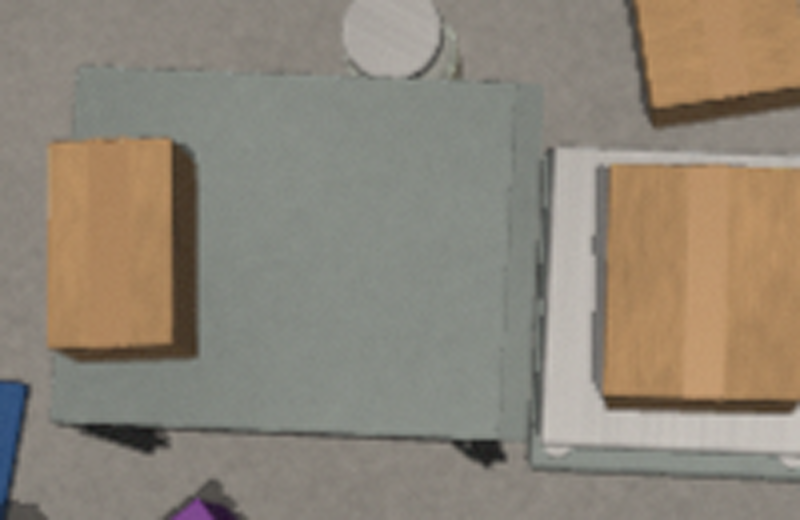

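View pics/b.png

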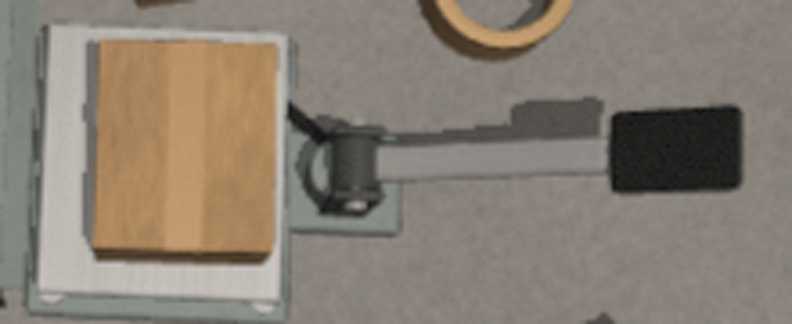

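View pics/c.png

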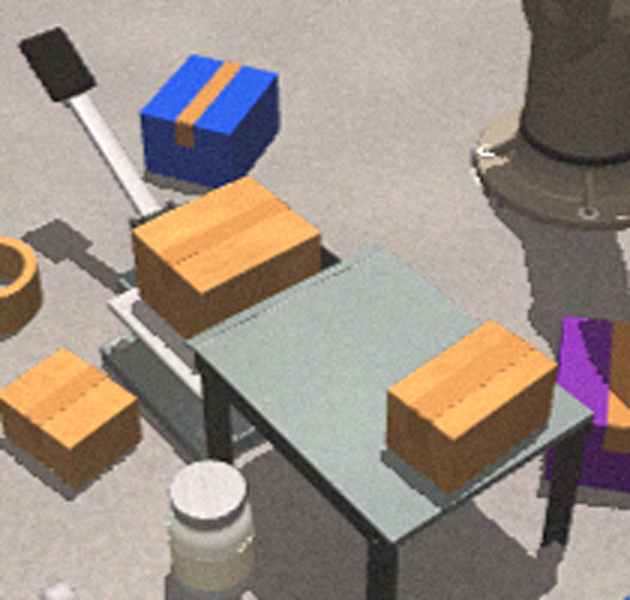

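```bash
cat > fit.py <<'E'
from h import *
from scipy.optimize import least_squares
C={n:bot.read_camera(n) for n in("scene","top")}
def proj(n,P):
    c=C[n];E=c['extrinsics'];p=(np.asarray(P)-E[:3,3])@E[:3,:3]; K=c['intrinsics']
    return np.stack([K[0,0]*p[:,0]/-p[:,2]+K[0,2],K[1,1]*-p[:,1]/-p[:,2]+K[1,2]],1)
sc=lambda a:np.array(a)/3+[180,130]; ta=lambda a:np.array(a)/4+[130,120]; tb=lambda a:np.array(a)/3.6+[255,150]
def R(a): return np.array([[np.cos(a),-np.sin(a)],[np.sin(a),np.cos(a)]])
# order (+x,near),( -x,near),(+x,far),(-x,far)
obs=[('top','shelf',ta([(540,86),(528,440),(76,66),(50,422)])),('scene','shelf',sc([(193,348),(375,245),(392,545),(592,415)])),
('top','plat',tb([(50,26),(40,295),(288,36),(278,298)])),
('top','pad',tb([(612,112),(612,190),(740,107),(741,188)])),('scene','pad',sc([(65,97+3),(93,88),(20,43),(65,28)])),
('top','cart',tb([(98,41),(94,248),(275,42),(272,250)])),('scene','cart',sc([(203,290),(322,235),(133,233),(248,178)]))]
def model(v):
    sx,sy,yaw,zs,gap,dxp,zp,padx,pady,cx,cy,cyaw=v
    def W(pts):
        pts=np.array(pts,float);o=pts.copy();o[:,:2]=pts[:,:2]@R(yaw).T+[sx,sy];return o
    d={}
    d['shelf']=W([(.1,0,zs-.005),(-.1,0,zs-.005),(.1,.26,zs),(-.1,.26,zs)])
    d['plat']=W([(dxp+.09,-gap,zp),(dxp-.09,-gap,zp),(dxp+.09,-gap-.16,zp),(dxp-.09,-gap-.16,zp)])
    c,s=np.cos(.5),np.sin(.5)
    l=.0375
    d['pad']=W([(padx+a,pady-b*c,.196+b*s) for b in(-l,l) for a in(.025,-.025)])
    q=np.array([(.065,.055),(-.065,.055),(.065,-.055),(-.065,-.055)])@R(cyaw).T+[cx,cy]
    d['cart']=W(np.c_[q,np.full(4,zp+.08)])
    return d
def res(v):
    d=model(v); r=[(proj(n,d[k])-p).ravel() for n,k,p in obs]
    return np.concatenate(r)
v0=[.35,.06,0,.175,.005,0,.085,0,-.4,0,-.09,0]
s=least_squares(res,v0,loss='soft_l1')
if __name__=='__main__':
    print(dict(zip('sx,sy,yaw,zs,gap,dxp,zp,padx,pady,cx,cy,cyaw'.split(','),s.x.round(4))))
    i=0;r=res(s.x)
    for n,k,p in obs: print(n,k,r[i:i+8].round(1));i+=8
    d=model(s.x);print('pad',d['pad'].mean(0).round(4),'cart',d['cart'].mean(0).round(4))
E
python3 fit.py
```

```text
{'sx': np.float64(0.4971), 'sy': np.float64(0.0808), 'yaw': np.float64(-0.055), 'zs': np.float64(0.1594), 'gap': np.float64(0.0042), 'dxp': np.float64(-0.0068), 'zp': np.float64(0.0753), 'padx': np.float64(-0.0071), 'pady': np.float64(-0.3796), 'cx': np.float64(-0.0081), 'cy': np.float64(-0.0953), 'cyaw': np.float64(0.0198)}
top shelf [ 0.3 -0.3 -0.7  0.2  0.3  0.2  0.1  0. ]
scene shelf [-2.7 -0.8 -0.1  0.8  0.3  0.1  0.7 -0.1]
top plat [-0.4 -0.2 -0.9 -0.1  0.3 -0.7  1.1  1.7]
top pad [-1.  -0.3 -1.1  1.   0.2 -1.1  0.   0.3]
scene pad [-2.9 -0.4  2.4 -2.2 -0.4 -1.1 -0.8 -1.6]
top cart [-0.3 -0.4 -0.3  0.3  0.1  0.1  0.6  0.6]
scene cart [-0.1  2.3  0.1 -0.1 -0.6  0.  -0.  -0.3]
pad [ 0.4691 -0.2978  0.196 ] cart [ 0.4838 -0.0139  0.1553]
```

Emit:
step_arm([
  [0.01, -0.01, 0.04, 0, 0, -7, 1],
  [0.03, -0.03, 0.08, 0, 0, -14, 1],
  [0.06, -0.05, 0.1, 0, 0, -21, 1],
  [0.09, -0.08, 0.11, 0, 0, -28, 1],
  [0.12, -0.11, 0.12, 0, 0, -35, 1],
  [0.15, -0.14, 0.13, 0, 0, -42, 1],
  [0.17, -0.17, 0.14, 0, 0, -49, 1],
  [0.19, -0.2, 0.14, 0, 0, -56, 1],
  [0.21, -0.23, 0.14, 0, 0, -63, 1],
  [0.23, -0.26, 0.14, 0, 0, -70, 1],
])

```text
t: 1.73
eef_pos: [0.4872, 0.3623, 0.3442]
tool_rot: [0.0, 0.724, 0.69, 0.001]
contact_force: [1.0, 0.4, -0.5]
gripper_width: -0.002
```

Emit:
step_arm([
  [0.01, -0.04, 0, 0, 0, -1, 1],
  [0.02, -0.08, 0, 0, 0, -1, 1],
  [0.03, -0.12, 0, 0, 0, -1, 1],
  [0.04, -0.16, 0, 0, 0, -1, 1],
  [0.04, -0.2, 0, 0, 0, -1, 1],
  [0.04, -0.24, 0, 0, 0, -1, 1],
  [0.04, -0.28, 0, 0, 0, -1, 1],
  [0.03, -0.32, 0, 0, 0, -1, 1],
  [0.03, -0.36, 0, 0, 0, -1, 1],
  [0.02, -0.4, 0, 0, 0, -1, 1],
])

```text
t: 2.57
eef_pos: [0.5061, -0.0372, 0.3438]
tool_rot: [0.0, 0.727, 0.687, 0.001]
contact_force: [0.9, 0.2, 0.3]
gripper_width: 0.0
```

```bash
python3 - <<'E'
from h import *
o=bot.get_obs(); print({k:np.round(v,3) for k,v in o.items()})
E
```

```text
{'t': np.float64(2.567), 'q': array([-0.616,  0.076,  0.614,  1.788, -0.046,  1.291, -0.047]), 'joint_vel': array([ 0.495, -0.245,  0.349,  0.237,  0.123, -0.012,  0.807]), 'joint_torque': array([ -3.327, -27.262,   0.514, -29.812,  -0.241,   0.254,  -1.006]), 'eef_pos': array([ 0.506, -0.037,  0.344]), 'tool_rot': array([0.   , 0.727, 0.687, 0.001]), 'contact_force': array([0.937, 0.178, 0.338]), 'torque': array([-0.066, -0.009, -0.035]), 'gripper_width': np.float64(0.0)}
```

Emit:
step_arm([
  [-0.01, -0.04, 0, 0, 0, 0, 1],
  [-0.02, -0.08, 0, 0, 0, 0, 1],
  [-0.03, -0.12, 0, 0, 0, 0, 1],
  [-0.037, -0.16, -0.01, 0, 0, 0, 1],
  [-0.037, -0.2, -0.03, 0, 0, 0, 1],
  [-0.037, -0.24, -0.05, 0, 0, 0, 1],
  [-0.037, -0.261, -0.08, 0, 0, 0, 1],
  [-0.037, -0.261, -0.1, 0, 0, 0, 1],
  [-0.037, -0.261, -0.1, 0, 0, 0, 1],
])

```text
t: 3.32
eef_pos: [0.4658, -0.2966, 0.2396]
tool_rot: [-0.003, 0.728, 0.685, -0.002]
contact_force: [-0.1, 1.8, -0.4]
gripper_width: 0.0
```

```bash
python3 - <<'E'
from h import *
for n in('top','scene','wrist'): snap(n,n+'1.png')
a=cv2.imread('pics/scene1.png')[60:260,130:330]; b=cv2.imread('pics/wrist1.png')
cv2.imwrite('pics/d.png',cv2.convertScaleAbs(np.hstack([cv2.resize(a,(400,400)),cv2.resize(b,(400,300)) if 0 else cv2.copyMakeBorder(cv2.resize(b,(400,300)),0,100,0,0,0)]),alpha=1.5))
E
```

```text
(no output)
```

View pics/d.png

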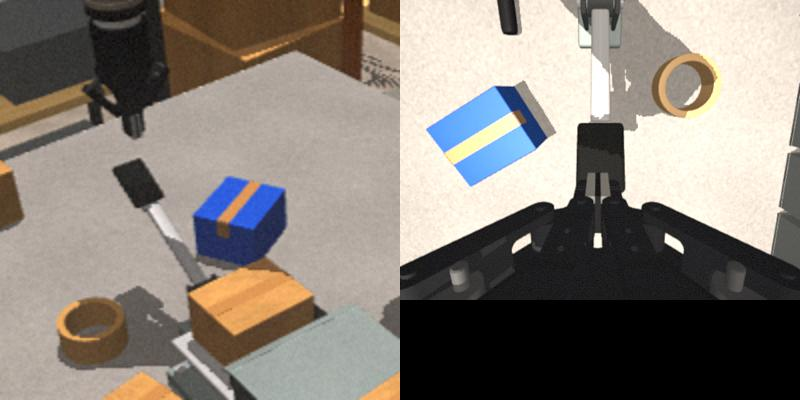

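Emit:
step_arm([
  [0, 0, -0.03, 0, 0, 0, 1],
  [0, 0, -0.045, 0, 0, 0, 1],
  [0, -0.005, -0.06, 0, 0, 0, 1],
  [0, -0.01, -0.075, 0, 0, 0, 1],
  [0, -0.015, -0.09, 0, 0, 0, 1],
  [-0.001, -0.02, -0.105, 0, 0, 0, 1],
  [-0.001, -0.025, -0.12, 0, 0, 0, 1],
  [-0.002, -0.027, -0.135, 0, 0, 0, 1],
  [-0.002, -0.027, -0.15, 0, 0, 0, 1],
  [-0.002, -0.027, -0.16, 0, 0, 0, 1],
])

```text
t: 4.3
eef_pos: [0.4707, -0.327, 0.0869]
tool_rot: [0.005, 0.727, 0.687, 0.001]
contact_force: [-1.5, -7.6, 10.1]
gripper_width: 0.003
```

Emit:
step_arm([
  [0, 0, -0.008, 0, 0, 0, 1],
  [0, 0, -0.014, 0, 0, 0, 1],
  [0, 0, -0.02, 0, 0, 0, 1],
  [0, 0, -0.022, 0, 0, 0, 1],
  [0, 0, -0.022, 0, 0, 0, 1],
])

```text
t: 4.72
eef_pos: [0.4707, -0.3277, 0.0657]
tool_rot: [0.006, 0.727, 0.687, 0.0]
contact_force: [-1.7, -7.4, 11.0]
gripper_width: -0.001
```

Emit:
step_arm([
  [0, 0, -0.003, 0, 0, 0, 1],
  [0, 0, -0.005, 0, 0, 0, 1],
  [0, 0, -0.005, 0, 0, 0, 1],
])

```text
t: 4.97
eef_pos: [0.4706, -0.3276, 0.0609]
tool_rot: [0.006, 0.727, 0.687, 0.0]
contact_force: [-2.1, -7.0, 10.3]
gripper_width: 0.002
```

```bash
python3 - <<'E'
from h import *
snap('scene','scene2.png')
a=cv2.imread('pics/scene2.png')[80:230,130:330]
cv2.imwrite('pics/d.png',cv2.convertScaleAbs(cv2.resize(a,(800,600)),alpha=1.5))
E
```

```text
(no output)
```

View pics/d.png

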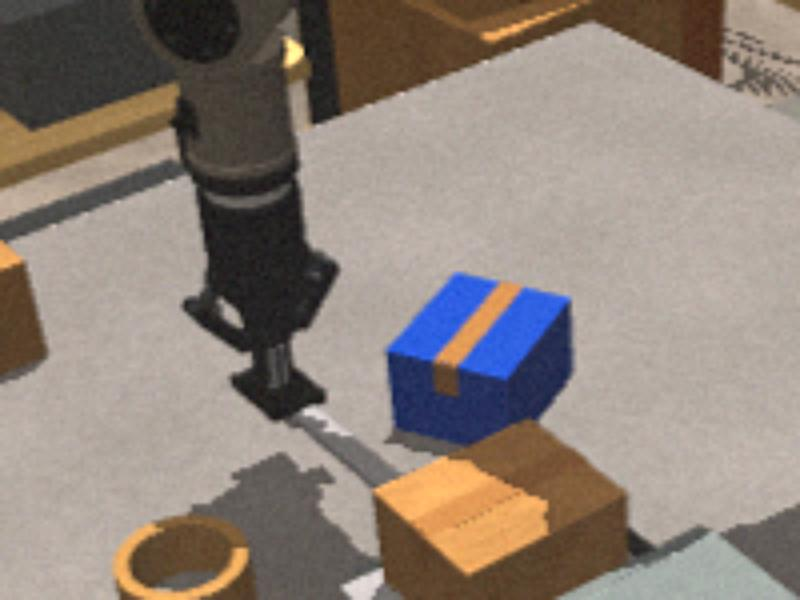

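Emit:
step_arm([
  [0, 0, -0.002, 0, 0, 0, 1],
  [0, 0, -0.003, 0, 0, 0, 1],
  [0, 0, -0.004, 0, 0, 0, 1],
  [0, 0, -0.004, 0, 0, 0, 1],
])

```text
t: 5.35
eef_pos: [0.4707, -0.3275, 0.057]
tool_rot: [0.006, 0.727, 0.687, 0.0]
contact_force: [-2.1, -7.4, 10.9]
gripper_width: -0.003
```

Emit:
step_arm([
  [0, 0, -0.002, 0, 0, 0, 1],
  [0, 0, -0.003, 0, 0, 0, 1],
  [0, 0, -0.004, 0, 0, 0, 1],
  [0, 0, -0.004, 0, 0, 0, 1],
])

```text
t: 5.68
eef_pos: [0.4707, -0.3274, 0.0529]
tool_rot: [0.005, 0.727, 0.687, 0.001]
contact_force: [-2.4, -7.5, 11.5]
gripper_width: -0.001
```

```bash
python3 - <<'E'
from h import *
snap('scene','scene3.png');snap('top','top3.png');snap('wrist','wrist3.png')
a=cv2.imread('pics/scene3.png')[150:210,170:250]
b=cv2.imread('pics/top3.png')[160:220,400:480]; 
cv2.imwrite('pics/d.png',cv2.convertScaleAbs(np.hstack([cv2.resize(a,(480,360),interpolation=2),cv2.resize(cv2.imread('pics/wrist3.png'),(320,240)) if 0 else cv2.copyMakeBorder(cv2.resize(cv2.imread('pics/wrist3.png'),(320,240)),0,120,0,0,0)]),alpha=2.2))
E
```

```text
(no output)
```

View pics/d.png

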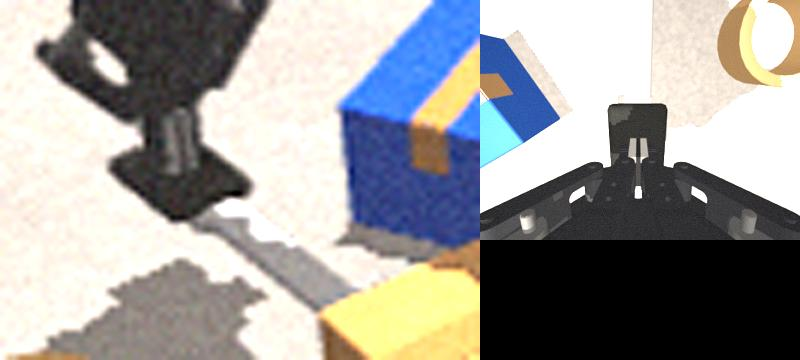

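```bash
cat > lev.py <<'E'
from fit import *
V=s.x
def padc(a,lever_dy=0):
    sx,sy,yaw=V[:3]; pts=[]
    for b in(-.0375,.0375):
        for x in(.025,-.025):
            r=.2+b; pts.append((V[7]+x,V[8]+.1712+lever_dy-r*np.cos(a)+.009*np.sin(a),.092+r*np.sin(a)+.009*np.cos(a)))
    p=np.array(pts);p[:,:2]=p[:,:2]@R(yaw).T+[sx,sy];return p
if __name__=='__main__':
    for a in(.5,.2,0,-.1,-.15,-.2,-.25): print(a,proj('scene',padc(a)).round(1).tolist(),padc(a).mean(0).round(3))
E
python3 lev.py
```

```text
0.5 [[198.8, 163.0], [213.5, 157.2], [186.3, 143.2], [200.9, 137.8]] [ 0.469 -0.298  0.196]
0.2 [[197.6, 172.6], [211.8, 166.8], [185.2, 158.0], [199.2, 152.6]] [ 0.468 -0.321  0.141]
0 [[198.1, 180.4], [212.1, 174.6], [186.4, 169.6], [200.1, 164.1]] [ 0.468 -0.327  0.101]
-0.1 [[198.7, 184.7], [212.6, 178.8], [187.5, 175.7], [201.0, 170.2]] [ 0.468 -0.327  0.081]
-0.15 [[199.2, 186.9], [213.0, 181.0], [188.1, 178.9], [201.7, 173.3]] [ 0.468 -0.326  0.071]
-0.2 [[199.7, 189.1], [213.4, 183.2], [188.9, 182.1], [202.3, 176.5]] [ 0.468 -0.324  0.061]
-0.25 [[200.2, 191.4], [213.9, 185.4], [189.7, 185.3], [203.1, 179.7]] [ 0.468 -0.323  0.051]
```

Emit:
step_arm([
  [0, 0, -0.002, 0, 0, 0, 1],
  [0, 0, -0.004, 0, 0, 0, 1],
  [0, 0, -0.006, 0, 0, 0, 1],
  [0, 0, -0.006, 0, 0, 0, 1],
])

```text
t: 6.27
eef_pos: [0.4707, -0.3269, 0.0467]
tool_rot: [0.005, 0.727, 0.687, 0.001]
contact_force: [-2.3, -5.3, 11.7]
gripper_width: -0.0
```

Emit:
step_arm([
  [0, 0, -0.002, 0, 0, 0, 1],
  [0, 0, -0.004, 0, 0, 0, 1],
  [0, 0, -0.005, 0, 0, 0, 1],
  [0, 0, -0.005, 0, 0, 0, 1],
])

```text
t: 6.6
eef_pos: [0.4708, -0.3264, 0.0416]
tool_rot: [0.005, 0.727, 0.687, 0.001]
contact_force: [-1.6, -4.5, 11.0]
gripper_width: 0.001
```

```bash
python3 - <<'E'
from h import *
snap('scene','scene4.png');snap('top','top4.png')
a=cv2.imread('pics/scene4.png')[150:210,170:250]
b=cv2.imread('pics/top4.png')[130:250,255:475]; 
cv2.imwrite('pics/d.png',cv2.convertScaleAbs(cv2.resize(a,(800,600),interpolation=2),alpha=2.))
cv2.imwrite('pics/e.png',cv2.convertScaleAbs(cv2.resize(b,None,fx=3.6,fy=3.6,interpolation=2),alpha=1.7))
E
```

```text
(no output)
```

View pics/d.png

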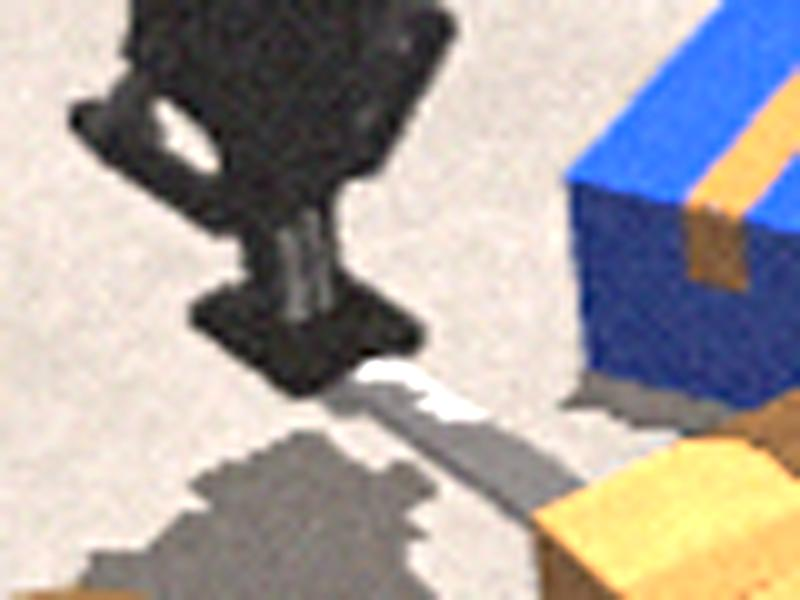

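View pics/e.png

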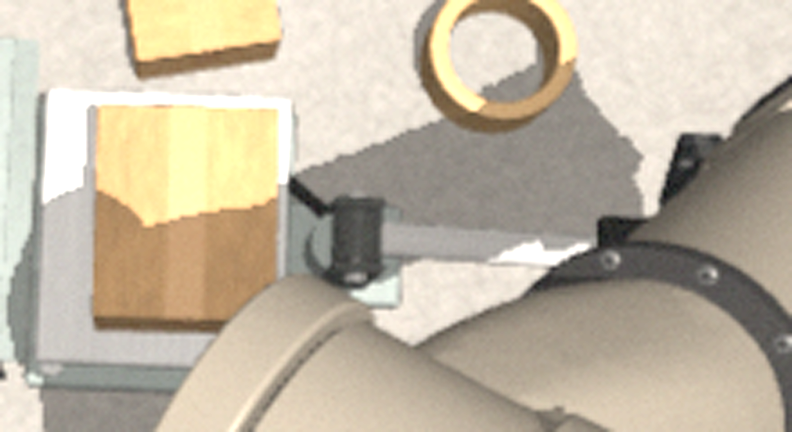

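Emit:
step_arm([
  [0, 0, -0.002, 0, 0, 0, 1],
  [0, 0, -0.003, 0, 0, 0, 1],
  [0, 0, -0.003, 0, 0, 0, 1],
])

```text
t: 6.95
eef_pos: [0.4708, -0.326, 0.0386]
tool_rot: [0.004, 0.726, 0.687, 0.001]
contact_force: [-2.0, -3.5, 10.7]
gripper_width: -0.0
```

Emit:
step_arm([
  [0, 0, -0.002, 0, 0, 0, 1],
  [0, 0, -0.004, 0, 0, 0, 1],
  [0, 0, -0.004, 0, 0, 0, 1],
])

```text
t: 7.2
eef_pos: [0.4708, -0.3254, 0.0344]
tool_rot: [0.004, 0.726, 0.687, 0.001]
contact_force: [-1.8, -1.9, 11.7]
gripper_width: 0.002
```

```bash
python3 - <<'E'
from h import *
snap('scene','scene5.png')
a=cv2.imread('pics/scene5.png')[150:210,170:250]
cv2.imwrite('pics/d.png',cv2.convertScaleAbs(cv2.resize(a,(800,600),interpolation=2),alpha=2.))
E
```

```text
(no output)
```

View pics/d.png

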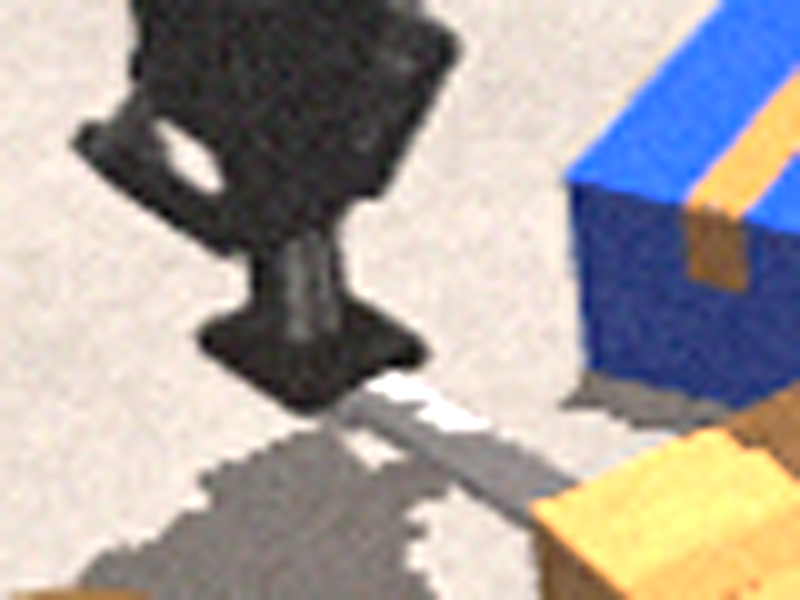

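```bash
python3 - <<'E'
from lev import *
for z in(.034,.05,.065,.08): print(z,proj('scene',[(.4708,-.3254,z)]))
for a in(-.1,-.15,-.2,-.25):
  p=padc(a); q=p.copy(); n=np.array([0,-np.sin(a)*-1*-1,0]); q[:,2]-=.012*np.cos(a); print(a,proj('scene',p).round(1).tolist(),'bottom',proj('scene',q).round(1).tolist())
E
```

```text
0.034 [[201.0893838  189.63828925]]
0.05 [[200.47110886 185.66875591]]
0.065 [[199.88358904 181.89668081]]
0.08 [[199.28828145 178.07460558]]
-0.1 [[198.7, 184.7], [212.6, 178.8], [187.5, 175.7], [201.0, 170.2]] bottom [[199.2, 187.8], [213.0, 181.9], [188.0, 178.8], [201.5, 173.2]]
-0.15 [[199.2, 186.9], [213.0, 181.0], [188.1, 178.9], [201.7, 173.3]] bottom [[199.7, 189.9], [213.4, 184.0], [188.7, 181.9], [202.1, 176.3]]
-0.2 [[199.7, 189.1], [213.4, 183.2], [188.9, 182.1], [202.3, 176.5]] bottom [[200.1, 192.1], [213.8, 186.2], [189.4, 185.0], [202.8, 179.4]]
-0.25 [[200.2, 191.4], [213.9, 185.4], [189.7, 185.3], [203.1, 179.7]] bottom [[200.7, 194.3], [214.3, 188.4], [190.2, 188.2], [203.5, 182.5]]
```

Emit:
step_arm([
  [0, 0, -0.002, 0, 0, 0, 1],
  [0, 0, -0.004, 0, 0, 0, 1],
  [0, 0, -0.005, 0, 0, 0, 1],
  [0, 0, -0.005, 0, 0, 0, 1],
])

```text
t: 7.68
eef_pos: [0.4711, -0.3253, 0.0322]
tool_rot: [0.004, 0.727, 0.687, 0.003]
contact_force: [-9.2, 5.2, 43.3]
gripper_width: -0.0
```

Emit:
step_arm([
  [0, 0, 0.03, 0, 0, 0, 1],
  [0, 0.005, 0.07, 0, 0, 0, 1],
  [0, 0.01, 0.11, 0, 0, 0, 1],
  [0, 0.02, 0.15, 0, 0, 0, 1],
  [0, 0.027, 0.185, 0, 0, 0, 1],
  [0, 0.027, 0.19, 0, 0, 0, 1],
])

```text
t: 8.18
eef_pos: [0.4717, -0.2964, 0.2236]
tool_rot: [0.005, 0.726, 0.688, 0.004]
contact_force: [0.3, 0.1, -0.2]
gripper_width: -0.001
```

```bash
cat > see.py <<'E'
import sys
from h import *
k=sys.argv[1]
print({k:np.round(v,4) for k,v in bot.get_obs().items() if k in('eef_pos','t','contact_force')})
snap('scene','s%s.png'%k)
a=cv2.imread('pics/s%s.png'%k)[120:320,160:400]
cv2.imwrite('pics/d%s.png'%k,cv2.convertScaleAbs(cv2.resize(a,None,fx=3,fy=3,interpolation=2),alpha=1.6))
E
python3 see.py 6
```

```text
{'t': np.float64(8.1833), 'eef_pos': array([ 0.4717, -0.2964,  0.2236]), 'contact_force': array([ 0.3071,  0.0596, -0.1786])}
```

View pics/d6.png

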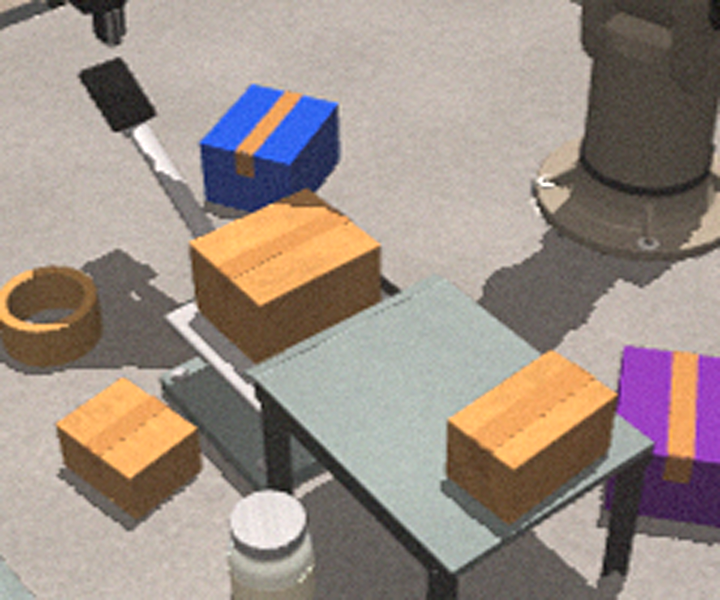

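```bash
cat > zest.py <<'E'
from fit import *
V=s.x.copy()
sp=lambda a:np.array(a)/3+[160,120]
def zest(front,right,left,top=None):
    # scene carton top corners -> height ; pose as at the start, small offsets
    P=sp([front,right,left])
    def r(u):
        v=V.copy();v[6]=u[0];v[9]+=u[1];v[10]+=u[2]
        return np.r_[(proj('scene',model(v)['cart'][:3])-P).ravel(),u[1]/.002,u[2]/.002]
    q=least_squares(r,[.1,0,0]);return q.x.round(4),q.fun.round(1)
E
python3 - <<'E'
from zest import *
print(proj('scene',[(.4717,-.2964,.2236),(.4717,-.2964,.25)]))
print(zest((263,303),(380,245),(192,243)))
print(zest(*[np.array(p)+[60,30] for p in [(203,290),(322,235),(133,233)]]))
E
```

```text
[[198.21682604 142.66330427]
 [197.04791435 134.79395256]]
(array([ 0.0987, -0.0007,  0.    ]), array([-0.4,  0.9,  1. , -0.4, -0.9, -0.3, -0.3,  0. ]))
(array([ 0.0775, -0.0005,  0.    ]), array([ 0. ,  1.6,  0.3, -0.8, -0.6, -0.7, -0.2,  0. ]))
```

Emit:
step_arm([
  [0, 0, -0.03, 0, 0, 0, 1],
  [0, 0, -0.05, 0, 0, 0, 1],
  [0, -0.005, -0.07, 0, 0, 0, 1],
  [0, -0.012, -0.09, 0, 0, 0, 1],
  [0, -0.02, -0.11, 0, 0, 0, 1],
  [0, -0.025, -0.13, 0, 0, 0, 1],
  [0, -0.027, -0.15, 0, 0, 0, 1],
  [0, -0.027, -0.17, 0, 0, 0, 1],
  [0, -0.027, -0.184, 0, 0, 0, 1],
  [0, -0.027, -0.188, 0, 0, 0, 1],
])

```text
t: 9.17
eef_pos: [0.4671, -0.3201, 0.03]
tool_rot: [-0.004, 0.727, 0.687, 0.003]
contact_force: [-19.6, 25.8, 94.9]
gripper_width: -0.004
```

Emit:
step_arm([
  [0, 0, -0.001, 0, 0, 0, 1],
  [0, 0, -0.001, 0, 0, 0, 1],
])

```text
t: 9.33
eef_pos: [0.4671, -0.3202, 0.0311]
tool_rot: [-0.003, 0.727, 0.687, 0.004]
contact_force: [-15.5, 21.1, 74.7]
gripper_width: -0.005
```

Emit:
step_arm([
  [0, 0, 0.03, 0, 0, 0, 1],
  [0, 0.005, 0.07, 0, 0, 0, 1],
  [0, 0.01, 0.11, 0, 0, 0, 1],
  [0, 0.02, 0.15, 0, 0, 0, 1],
  [0, 0.027, 0.185, 0, 0, 0, 1],
  [0, 0.027, 0.19, 0, 0, 0, 1],
])

```text
t: 9.83
eef_pos: [0.4694, -0.2966, 0.221]
tool_rot: [0.003, 0.727, 0.687, 0.002]
contact_force: [1.1, -1.1, 0.4]
gripper_width: 0.005
```

```bash
python3 see.py 7
```

```text
{'t': np.float64(9.8333), 'eef_pos': array([ 0.4694, -0.2966,  0.221 ]), 'contact_force': array([ 1.082 , -1.1486,  0.4363])}
```

View pics/d7.png

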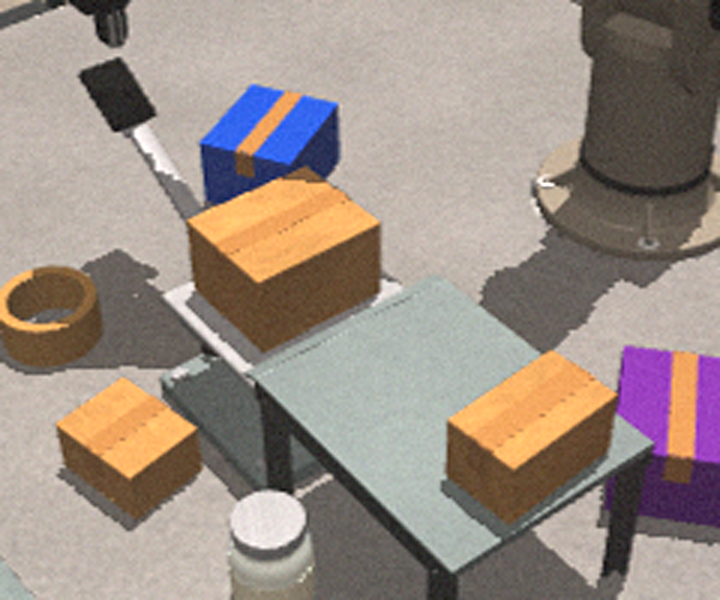

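```bash
python3 - <<'E'
from zest import *
print(zest((262,281),(380,222),(189,224)))
E
```

```text
(array([ 0.1222, -0.0007,  0.    ]), array([-0.6,  1. ,  1. ,  0.1, -0.7, -1. , -0.4,  0. ]))
```

Emit:
step_arm([
  [0, 0, -0.03, 0, 0, 0, 1],
  [0, 0, -0.05, 0, 0, 0, 1],
  [0, -0.005, -0.07, 0, 0, 0, 1],
  [0, -0.012, -0.09, 0, 0, 0, 1],
  [0, -0.02, -0.11, 0, 0, 0, 1],
  [0, -0.025, -0.13, 0, 0, 0, 1],
  [0, -0.027, -0.15, 0, 0, 0, 1],
  [0, -0.027, -0.165, 0, 0, 0, 1],
  [0, -0.027, -0.175, 0, 0, 0, 1],
  [0, -0.027, -0.178, 0, 0, 0, 1],
])

```text
t: 10.82
eef_pos: [0.4653, -0.3207, 0.0351]
tool_rot: [-0.004, 0.727, 0.687, 0.0]
contact_force: [-0.6, 5.8, 13.8]
gripper_width: -0.0
```

Emit:
step_arm([
  [0, 0, 0.03, 0, 0, 0, 1],
  [0, 0.005, 0.07, 0, 0, 0, 1],
  [0, 0.01, 0.11, 0, 0, 0, 1],
  [0, 0.02, 0.15, 0, 0, 0, 1],
  [0, 0.027, 0.175, 0, 0, 0, 1],
  [0, 0.027, 0.178, 0, 0, 0, 1],
])

```text
t: 11.32
eef_pos: [0.4682, -0.2963, 0.2186]
tool_rot: [0.001, 0.727, 0.687, 0.001]
contact_force: [0.7, -0.8, -0.1]
gripper_width: 0.0
```

```bash
python3 see.py 8; python3 - <<'E'
import cv2
a=cv2.imread('pics/s8.png')[175:275,215:335]
cv2.imwrite('pics/e8.png',cv2.convertScaleAbs(cv2.resize(a,None,fx=6.5,fy=6,interpolation=2),alpha=1.6))
E
```

```text
{'t': np.float64(11.3167), 'eef_pos': array([ 0.4682, -0.2963,  0.2186]), 'contact_force': array([ 0.6775, -0.8451, -0.0724])}
```

View pics/d8.png

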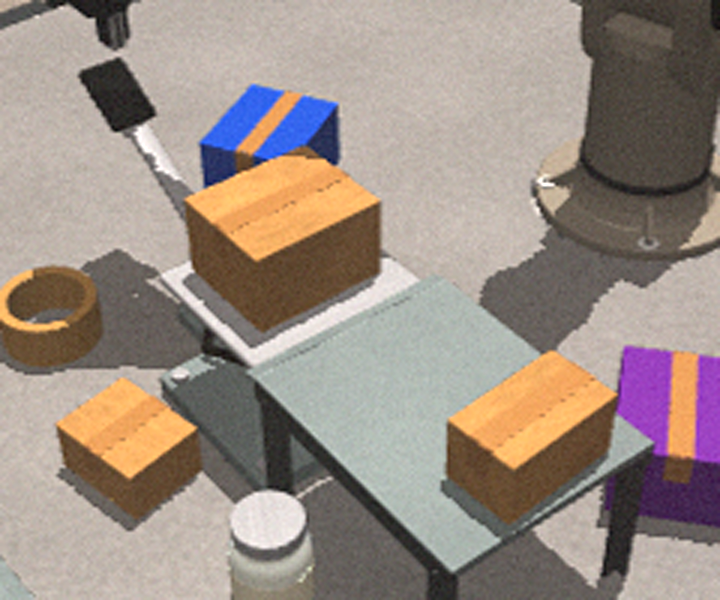

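View pics/e8.png

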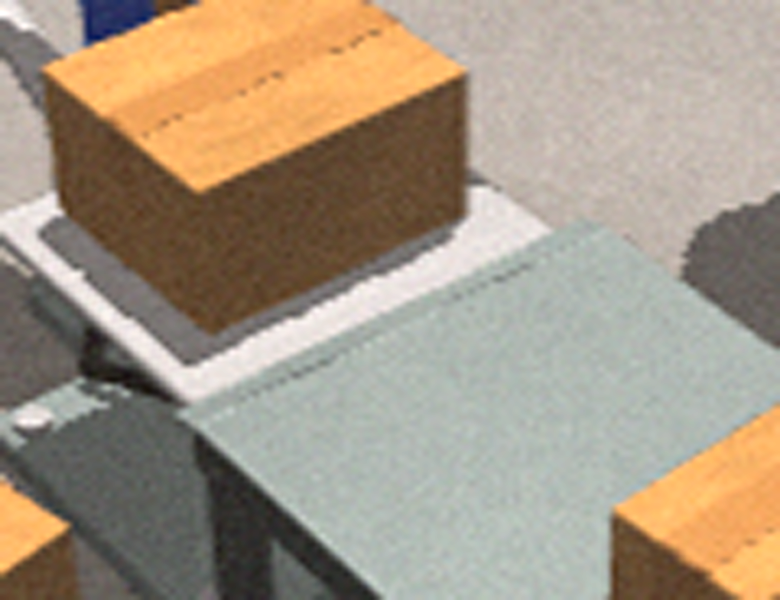

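```bash
python3 - <<'E'
from zest import *
print(zest((262,262),(380,203),(186,203)))
# stock: fit zs from stock top + shelf in top & scene
st=sp([(514,468),(617,396),(447,424),(551,351)])  # scene: +x near? -> front(+x,far), right(-x,far), left(+x,near), back(-x,near)
tt=ta([(48,348),(48,140),(172,347),(174,139)]) # (-x,far),(+x,far),(-x,near),(+x,near)
def r(u):
    x,y,yaw,z=u
    q=np.array([(.055,.033),(-.055,.033),(.055,-.033),(-.055,-.033)])@R(yaw+V[2]).T+[x,y]
    P=np.c_[q,np.full(4,z)]
    return np.r_[(proj('scene',P)-st).ravel(),(proj('top',P[[1,0,3,2]])-tt).ravel()]
q=least_squares(r,[.5,.3,0,.22],loss='soft_l1');print(q.x.round(4),r(q.x).round(1))
# carton z from top+scene at start gives zp; refit carton alone
def r2(u):
    x,y,yaw,z=u
    qq=np.array([(.065,.055),(-.065,.055),(.065,-.055),(-.065,-.055)])@R(yaw).T+[x,y];P=np.c_[qq,np.full(4,z)]
    return np.r_[(proj('scene',P)-obs[6][2]).ravel(),(proj('top',P)-obs[5][2]).ravel()]
q=least_squares(r2,[.48,-.01,0,.155],loss='soft_l1');print(q.x.round(4),r2(q.x).round(1))
E
```

```text
(array([ 0.1433, -0.0009,  0.0002]), array([-1.1,  0.7,  1. , -0.1, -0.4, -0.5, -0.4,  0.1]))
[0.4988 0.2976 0.0688 0.2199] [-0.2  1.4  0.6  0.1 -0.2 -1.1  0.1 -0.2 -0.2  0.3  0.1  0.4  0.5 -0.4
 -0.1 -0.4]
[ 0.4838 -0.0138 -0.0353  0.1558] [-0.1  2.2  0.2 -0.2 -0.6 -0.1  0.  -0.4 -0.3 -0.4 -0.4  0.2  0.1  0.
  0.5  0.6]
```

Emit:
step_arm([
  [0, 0, -0.03, 0, 0, 0, 1],
  [0, 0, -0.05, 0, 0, 0, 1],
  [0, -0.005, -0.07, 0, 0, 0, 1],
  [0, -0.012, -0.09, 0, 0, 0, 1],
  [0, -0.02, -0.11, 0, 0, 0, 1],
  [0, -0.025, -0.125, 0, 0, 0, 1],
  [0, -0.027, -0.135, 0, 0, 0, 1],
  [0, -0.027, -0.145, 0, 0, 0, 1],
  [0, -0.027, -0.15, 0, 0, 0, 1],
  [0, -0.027, -0.15, 0, 0, 0, 1],
])

```text
t: 12.3
eef_pos: [0.4646, -0.3215, 0.0632]
tool_rot: [-0.004, 0.727, 0.686, -0.0]
contact_force: [-0.4, 5.3, 10.8]
gripper_width: -0.003
```

```bash
python3 see.py 9; python3 - <<'E'
import cv2
a=cv2.imread('pics/s9.png')[165:265,215:335]
cv2.imwrite('pics/e9.png',cv2.convertScaleAbs(cv2.resize(a,None,fx=6,fy=6,interpolation=2),alpha=1.6))
E
```

```text
{'t': np.float64(12.3), 'eef_pos': array([ 0.4646, -0.3215,  0.0632]), 'contact_force': array([-0.3912,  5.2583, 10.7877])}
```

View pics/e9.png

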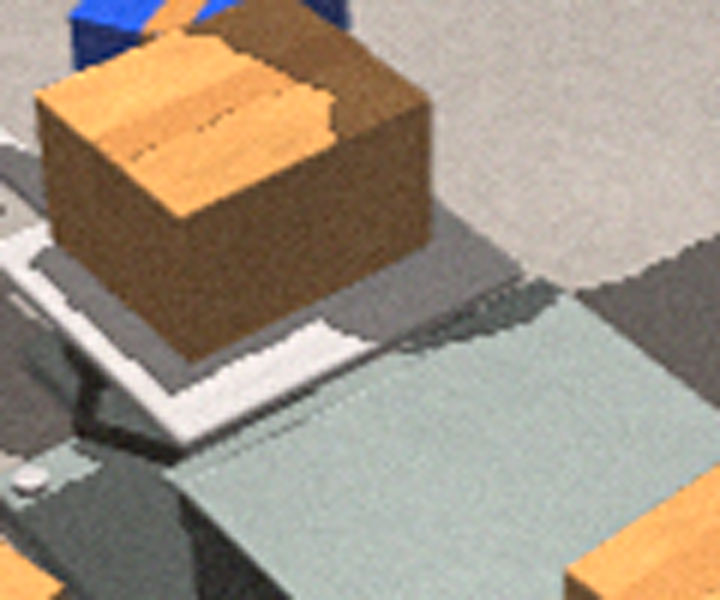

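View pics/d9.png

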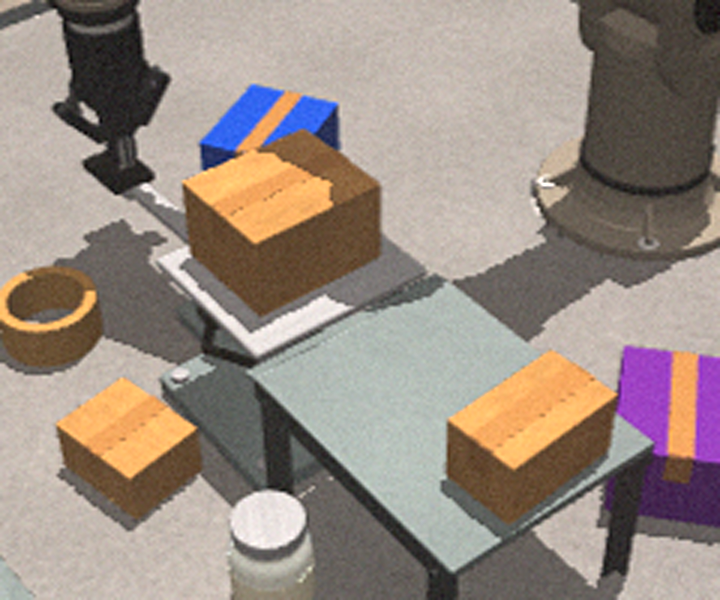

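```bash
python3 - <<'E'
from zest import *
print(zest((258,243),(380,183),(183,185)))
for z in (.150,.155,.16,.165,.17):
    v=V.copy();v[6]=z; print(z,proj('scene',model(v)['plat'][:3]).round(1).tolist())
d=model(V);print(proj('scene',d['shelf'][:2]+[0,0,.0]).round(1))
E
```

```text
(array([ 1.634e-01, -3.000e-04, -1.000e-04]), array([-0.5,  0.6,  0.8,  0.3, -0.4, -0.8, -0.2, -0. ]))
0.15 [[246.5, 242.6], [303.0, 213.5], [212.8, 210.1]]
0.155 [[246.4, 241.1], [303.0, 212.0], [212.6, 208.6]]
0.16 [[246.3, 239.6], [303.0, 210.5], [212.4, 207.2]]
0.165 [[246.1, 238.1], [303.1, 209.1], [212.2, 205.7]]
0.17 [[246.0, 236.6], [303.1, 207.6], [212.0, 204.3]]
[[241.6 245.2]
 [304.9 212.5]]
```

Emit:
step_arm([
  [0, 0, 0.03, 0, 0, 0, 1],
  [0, 0.005, 0.07, 0, 0, 0, 1],
  [0, 0.01, 0.11, 0, 0, 0, 1],
  [0, 0.02, 0.15, 0, 0, 0, 1],
  [0, 0.027, 0.19, 0, 0, 0, 1],
  [0, 0.04, 0.23, 0, 0, 0, 1],
  [0.005, 0.08, 0.26, 0, 0, 0, 1],
  [0.01, 0.12, 0.27, 0, 0, 0, 1],
  [0.015, 0.16, 0.27, 0, 0, 0, 1],
  [0.02, 0.2, 0.27, 0, 0, 0, 1],
])

```text
t: 13.28
eef_pos: [0.4858, -0.1271, 0.3353]
tool_rot: [-0.0, 0.727, 0.686, -0.001]
contact_force: [0.9, 0.0, -0.4]
gripper_width: 0.0
```

```bash
python3 see.py 10; python3 - <<'E'
import cv2
a=cv2.imread('pics/s10.png')[165:265,215:335]
cv2.imwrite('pics/e10.png',cv2.convertScaleAbs(cv2.resize(a,None,fx=6,fy=6,interpolation=2),alpha=1.6))
E
```

```text
{'t': np.float64(13.2833), 'eef_pos': array([ 0.4858, -0.1271,  0.3353]), 'contact_force': array([ 0.8537,  0.0254, -0.3649])}
```

View pics/d10.png

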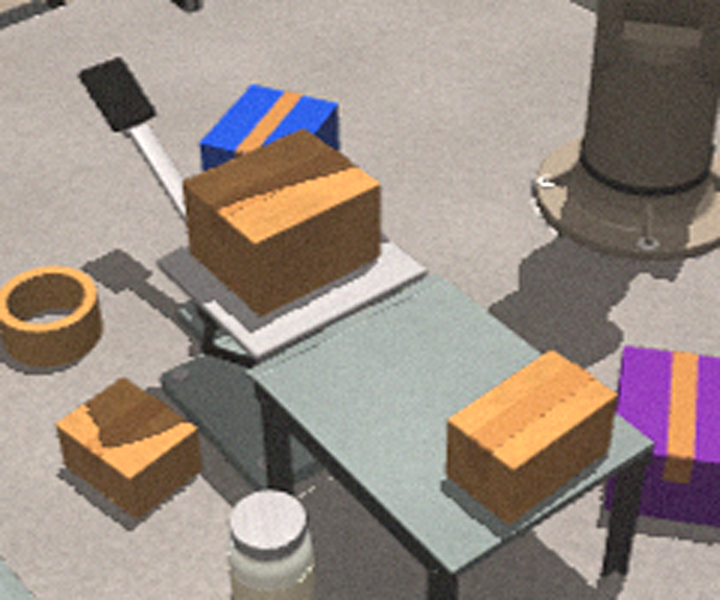

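View pics/e10.png

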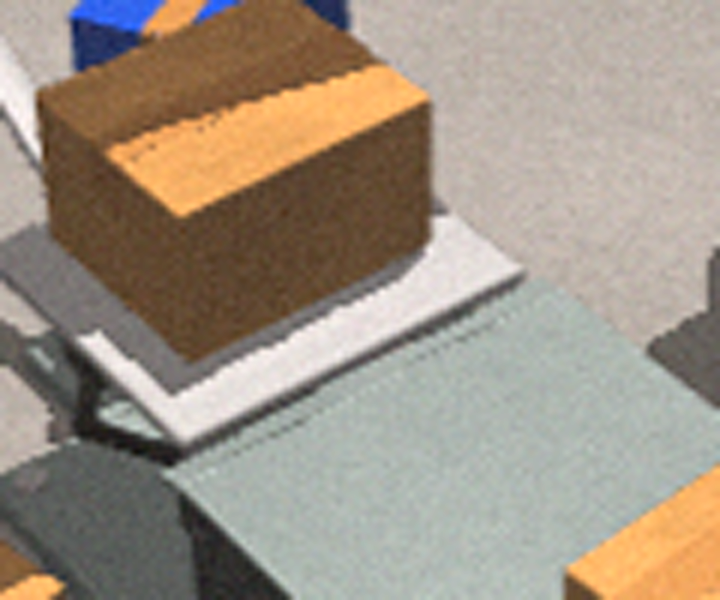

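Emit:
step_arm([
  [0, 0, 0, 6, 0, 0, -1],
  [-0.002, -0.005, 0, 12, 0, 0, -1],
  [-0.004, -0.01, -0.01, 18, 0, 0, -1],
  [-0.006, -0.015, -0.02, 24, 0, 0, -1],
  [-0.008, -0.02, -0.03, 30, 0, 0, -1],
  [-0.008, -0.02, -0.03, 30, 0, 0, -1],
  [-0.008, -0.02, -0.03, 30, 0, 0, -1],
  [-0.008, -0.02, -0.03, 30, 0, 0, -1],
])

```text
t: 14.0
eef_pos: [0.4779, -0.1485, 0.3048]
tool_rot: [-0.189, 0.703, 0.663, 0.177]
contact_force: [0.1, 0.8, 0.0]
gripper_width: 0.997
```

```bash
python3 - <<'E'
from h import *
print({k:np.round(v,4) for k,v in bot.get_obs().items() if k in('eef_pos','t','contact_force','tool_rot')})
for n in('scene','top','wrist'): snap(n,n+'11.png')
a=cv2.imread('pics/scene11.png')[60:260,160:400]
cv2.imwrite('pics/d11.png',cv2.convertScaleAbs(cv2.resize(a,None,fx=3,fy=3,interpolation=2),alpha=1.6))
b=cv2.imread('pics/top11.png')[90:290,150:470];cv2.imwrite('pics/e11.png',cv2.convertScaleAbs(cv2.resize(b,None,fx=2.5,fy=2.5,interpolation=2),alpha=1.6))
E
```

```text
{'t': np.float64(14.0), 'eef_pos': array([ 0.4779, -0.1485,  0.3048]), 'tool_rot': array([-0.189 ,  0.7029,  0.6626,  0.1766]), 'contact_force': array([0.0995, 0.8129, 0.0443])}
```

View pics/d11.png

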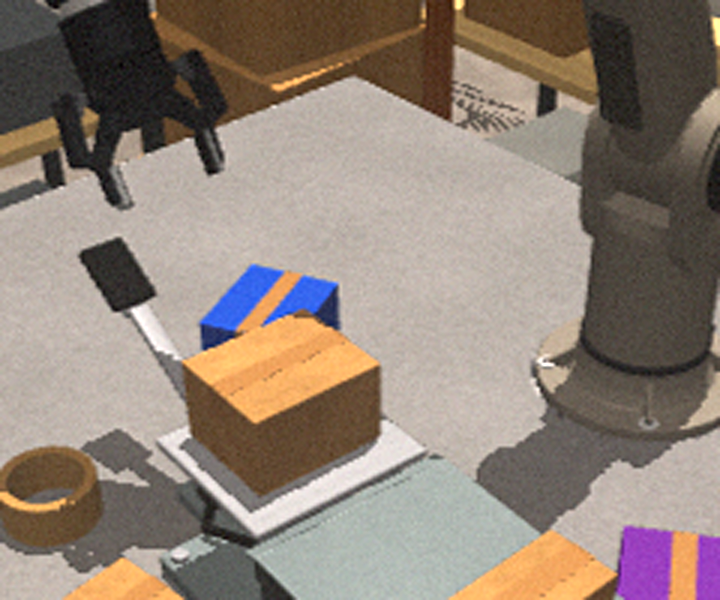

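View pics/e11.png

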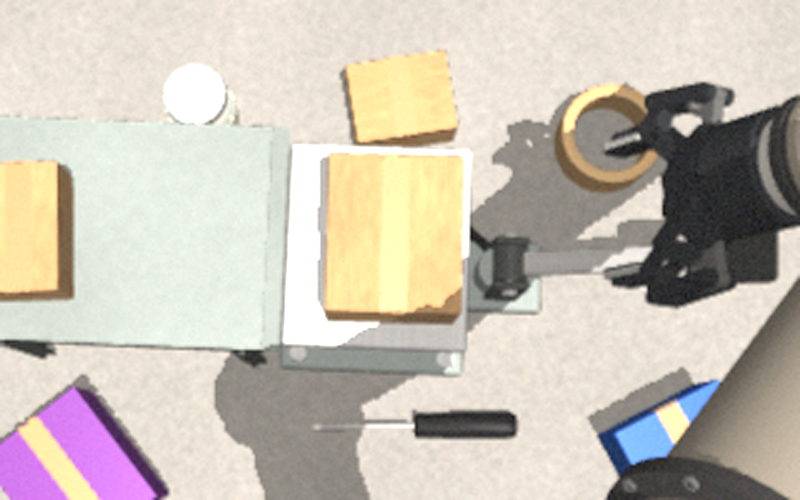

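View pics/wrist11.png

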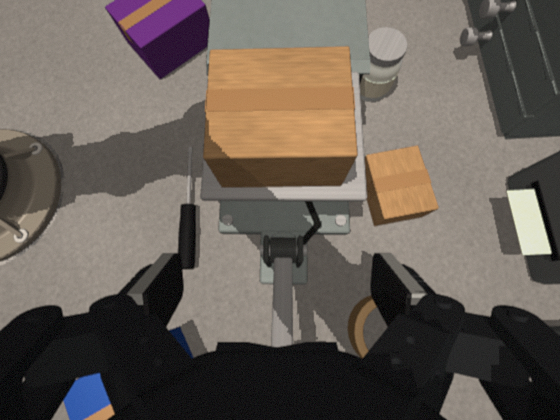

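```bash
python3 - <<'E'
from fit import *
for a,b in (((201.7,128.3),(393.2,148.8)),((231.7,116.7),(392,200))):
    q=least_squares(lambda p:np.r_[(proj('scene',[p])-a).ravel(),(proj('top',[p])-b).ravel()],[.48,-.15,.3]);print(q.x.round(4),q.fun.round(1))
E
```

```text
[ 0.5251 -0.1664  0.3459] [ 0.4  0.1  0.2 -0.2]
[ 0.4319 -0.1607  0.3472] [ 1.3  0.3  0.6 -0.7]
```

Emit:
step_arm([
  [0, 0, -0.03, 0, 0, 0, -1],
  [0, 0, -0.06, 0, 0, 0, -1],
  [0, 0, -0.09, 0, 0, 0, -1],
  [0, 0, -0.12, 0, 0, 0, -1],
  [0, 0, -0.14, 0, 0, 0, -1],
  [0, 0, -0.145, 0, 0, 0, -1],
  [0, 0.01, -0.145, 0, 0, 0, -1],
  [0, 0.025, -0.145, 0, 0, 0, -1],
  [0.001, 0.04, -0.145, 0, 0, 0, -1],
  [0.001, 0.04, -0.145, 0, 0, 0, -1],
])

```text
t: 15.08
eef_pos: [0.4803, -0.1049, 0.1634]
tool_rot: [-0.188, 0.7, 0.665, 0.179]
contact_force: [0.4, 0.4, 0.3]
gripper_width: 0.997
```

```bash
cat > v.py <<'E'
import sys
from h import *
k=sys.argv[1]
print({k:np.round(v,4) for k,v in bot.get_obs().items() if k in('eef_pos','t','contact_force')})
for n in('scene','top'): snap(n,n+k+'.png')
a=cv2.imread('pics/scene%s.png'%k)[90:290,160:400]
cv2.imwrite('pics/d%s.png'%k,cv2.convertScaleAbs(cv2.resize(a,None,fx=3,fy=3,interpolation=2),alpha=1.6))
b=cv2.imread('pics/top%s.png'%k)[110:260,130:400];cv2.imwrite('pics/e%s.png'%k,cv2.convertScaleAbs(cv2.resize(b,None,fx=2.9,fy=2.9,interpolation=2),alpha=1.6))
E
python3 v.py 12
```

```text
{'t': np.float64(15.0833), 'eef_pos': array([ 0.4803, -0.1049,  0.1634]), 'contact_force': array([0.3511, 0.383 , 0.2947])}
```

View pics/d12.png

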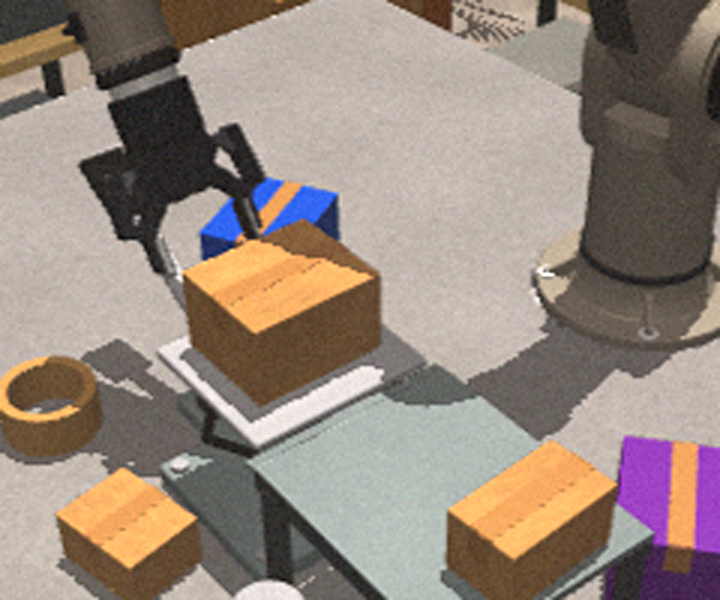

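View pics/e12.png

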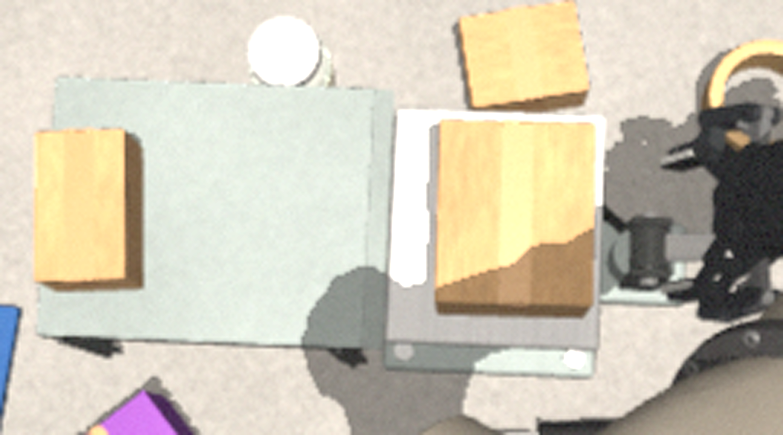

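Emit:
step_arm([
  [0.003, 0.01, -0.003, 0, 0, 0, -1],
  [0.006, 0.02, -0.003, 0, 0, 0, -1],
  [0.006, 0.028, -0.003, 0, 0, 0, -1],
  [0.007, 0.036, -0.003, 0, 0, 0, -1],
  [0.008, 0.044, -0.003, 0, 0, 0, -1],
  [0.008, 0.052, -0.003, 0, 0, 0, -1],
  [0.009, 0.06, -0.003, 0, 0, 0, -1],
  [0.009, 0.068, -0.003, 0, 0, 0, -1],
  [0.01, 0.076, -0.003, 0, 0, 0, -1],
  [0.01, 0.084, -0.003, 0, 0, 0, -1],
])

```text
t: 16.02
eef_pos: [0.4895, -0.0242, 0.1585]
tool_rot: [-0.188, 0.703, 0.663, 0.178]
contact_force: [1.1, -3.8, -0.5]
gripper_width: 1.0
```

```bash
python3 v.py 13
```

```text
{'t': np.float64(16.0167), 'eef_pos': array([ 0.4895, -0.0242,  0.1585]), 'contact_force': array([ 1.0774, -3.7563, -0.5244])}
```

View pics/d13.png

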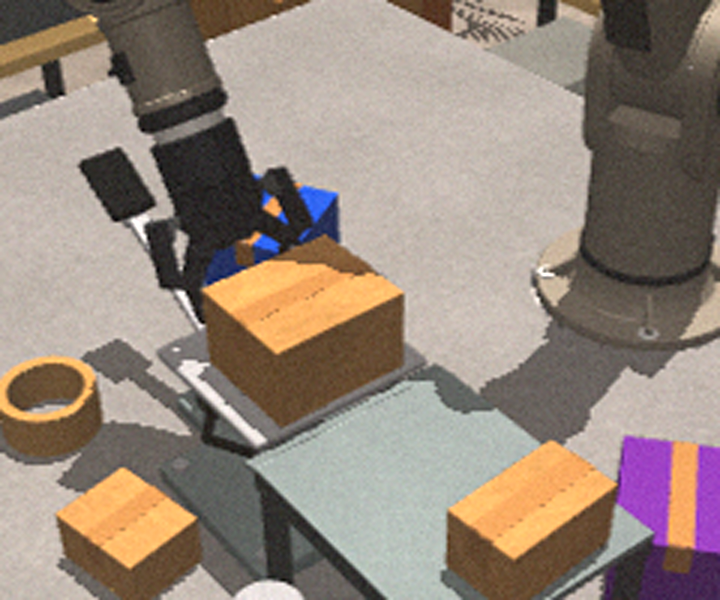

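View pics/e13.png

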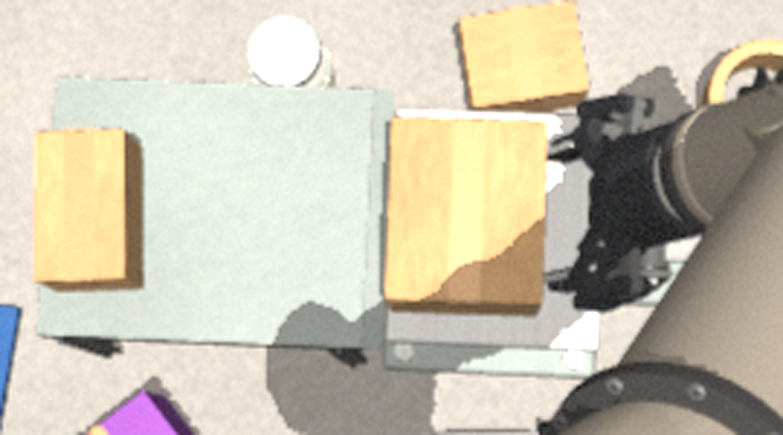

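Emit:
step_arm([
  [0, 0.008, 0, 0, 0, 0, -1],
  [0.001, 0.016, 0, 0, 0, 0, -1],
  [0.001, 0.024, 0, 0, 0, 0, -1],
  [0.002, 0.032, 0, 0, 0, 0, -1],
  [0.002, 0.04, 0, 0, 0, 0, -1],
  [0.002, 0.048, 0, 0, 0, 0, -1],
  [0.003, 0.056, 0, 0, 0, 0, -1],
  [0.003, 0.064, 0, 0, 0, 0, -1],
  [0.004, 0.072, 0, 0, 0, 0, -1],
  [0.004, 0.08, 0, 0, 0, 0, -1],
])

```text
t: 16.95
eef_pos: [0.4933, 0.0564, 0.1586]
tool_rot: [-0.188, 0.702, 0.663, 0.178]
contact_force: [0.3, -3.5, -0.1]
gripper_width: 1.002
```

```bash
python3 v.py 14
```

```text
{'t': np.float64(16.95), 'eef_pos': array([0.4933, 0.0564, 0.1586]), 'contact_force': array([ 0.2762, -3.4989, -0.0617])}
```

View pics/d14.png

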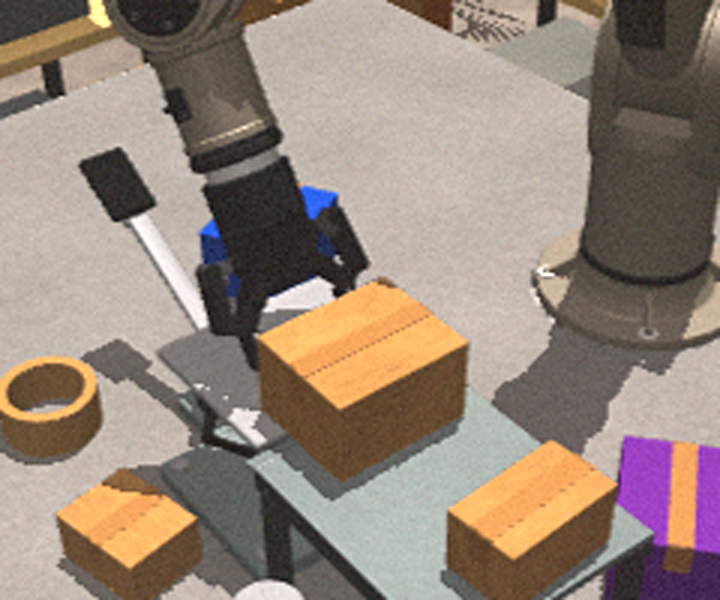

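View pics/e14.png

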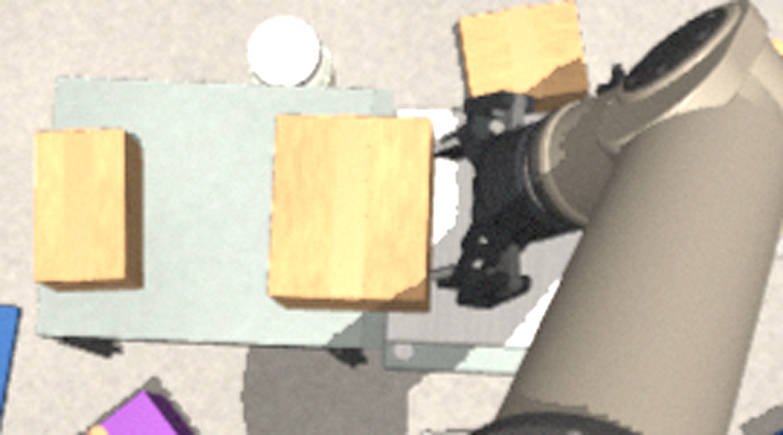

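Emit:
step_arm([
  [0, 0.008, 0, 0, 0, 0, -1],
  [0.001, 0.016, 0, 0, 0, 0, -1],
  [0.001, 0.024, 0, 0, 0, 0, -1],
  [0.002, 0.032, 0, 0, 0, 0, -1],
  [0.002, 0.04, 0, 0, 0, 0, -1],
  [0.002, 0.048, 0, 0, 0, 0, -1],
  [0.003, 0.056, 0, 0, 0, 0, -1],
  [0.003, 0.062, 0, 0, 0, 0, -1],
  [0.003, 0.065, 0, 0, 0, 0, -1],
  [0.003, 0.065, 0, 0, 0, 0, -1],
])

```text
t: 17.88
eef_pos: [0.496, 0.1219, 0.1586]
tool_rot: [-0.189, 0.702, 0.664, 0.178]
contact_force: [0.3, 0.4, 0.2]
gripper_width: 0.999
```

Emit:
step_arm([
  [0, -0.02, 0, 0, 0, 0, -1],
  [-0.001, -0.05, 0.005, 0, 0, 0, -1],
  [-0.002, -0.08, 0.02, 0, 0, 0, -1],
  [-0.003, -0.11, 0.06, 0, 0, 0, -1],
  [-0.004, -0.13, 0.1, 0, 0, 0, -1],
  [-0.005, -0.15, 0.14, 0, 0, 0, -1],
  [-0.005, -0.17, 0.17, 0, 0, 0, -1],
  [-0.005, -0.19, 0.18, 0, 0, 0, -1],
])

```text
t: 18.55
eef_pos: [0.4922, -0.0704, 0.3434]
tool_rot: [-0.187, 0.701, 0.664, 0.18]
contact_force: [1.3, -0.1, -0.3]
gripper_width: 0.998
```

```bash
python3 v.py 15
```

```text
{'t': np.float64(18.55), 'eef_pos': array([ 0.4922, -0.0704,  0.3434]), 'contact_force': array([ 1.3484, -0.1186, -0.2561])}
```

View pics/d15.png

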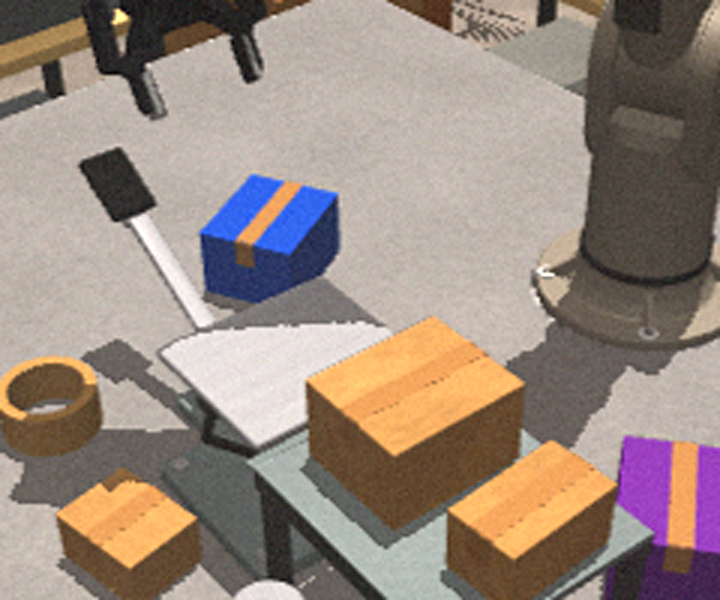

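View pics/e15.png

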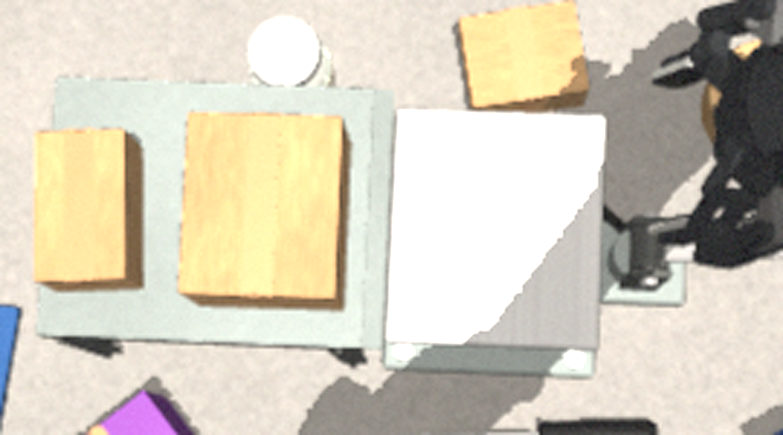

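```bash
python3 - <<'E'
from zest import *
S=lambda a:np.array(a)/3+[160,90]; T=lambda a:np.array(a)/2.9+[130,110]
sc_=S([(390,456),(523,383),(307,382),(434,318)]);tp=T([(188,113),(180,297),(344,117),(341,302)])
def r(u):
    x,y,yaw,z=u
    q=np.array([(.065,.055),(-.065,.055),(.065,-.055),(-.065,-.055)])@R(yaw).T+[x,y];P=np.c_[q,np.full(4,z)]
    return np.r_[(proj('scene',P)-sc_).ravel(),(proj('top',P)-tp).ravel()]
q=least_squares(r,[.5,.15,0,.24],loss='soft_l1').x
print('carton',q.round(4),r(q).round(1)); print('in shelf',(R(V[2]).T@(q[:2]-V[:2])).round(4),'yaw',(q[2]-V[2]).round(3),'z under',q[3]-.08)
sp_=S([(258,446),(158,350)]);tp=T([(398,109),(386,345),(606,114),(598,347)])
def r(u):
    x,y,yaw,z=u
    qq=np.array([(.09,.08),(-.09,.08),(.09,-.08),(-.09,-.08)])@R(yaw).T+[x,y];P=np.c_[qq,np.full(4,z)]
    return np.r_[(proj('scene',P[[0,2]])-sp_).ravel(),(proj('top',P)-tp).ravel()]
q=least_squares(r,[.5,0,0,.16],loss='soft_l1').x
print('plat',q.round(4),r(q).round(1))
E
```

```text
carton [ 0.4917  0.1628 -0.0429  0.2395] [ 1.5  0.5  0.9  0.3 -0.7 -0.4 -0.3 -0.7  0.7  0.4  0.3 -0.4  0.3  0.2
 -1.  -0.7]
in shelf [-0.0099  0.0816] yaw 0.012 z under 0.15947514074055175
plat [ 0.4864 -0.0027 -0.052   0.163 ] [ 0.1  0.3 -0.6 -0.1 -0.8 -0.2  0.  -0.7 -0.1  0.3  0.8  1.2]
```

```bash
python3 - <<'E'
from h import *
o=bot.get_obs();print(o['t'],np.round(o['contact_force'],2));print(bot.hand_in())
E
```

```text
18.75 [0.21 0.34 0.43]
the job is handed in; nothing more can be done
None
```

I raised the platform with three full lever strokes and an eased fourth. With the lever back up, I pushed the carton across with the open fingers, backed the arm off and handed in at 18.75 s.

The last camera checks, all estimates from the pictures:
- **Carton:** its centre is about 82 mm past the shelf edge and 10 mm off the shelf's middle. It is upright, turned only 0.01 rad from square.
- **Platform:** it sits about 3.5 mm above the shelf.
- **Lever:** it is fully up.
- **Smaller carton:** it looks unmoved.
- **Arm:** it is clear of everything.

Three things were off or left unchecked:
- **Fingertip position:** the fingertips ended about 26 mm (shut) to 43 mm (open) short of the reported TCP. I found the lower stop by force and set the pushing height from the pictures.
- **Force peak:** one stroke hit the lower stop hard and the wrist force reached about 95 N, under the 120 N limit. I shortened the later strokes.
- **Platform height:** I relied on the camera estimates and did not check them by touch.

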